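# Load the last sample jar and lift the jar carrier level

## Task

Three of the four small sample jars already stand in the jar carrier; take the fourth from the white tile and lower it upright into the empty hole, keeping hold of it until it stands on the carrier's bottom plate. Let go of it, then take the carrier by its handle, lift it a good hand's breadth (about 100 mm) clear of the table, and finish there, still gripping the handle, with the full carrier hanging still and level. Never tip the jars or the carrier, keep the carrier on the table until it is full, and leave the other things on the table where they are.

Things in the scene. Friction and masses are not known exactly. Their poses are not given: they have to be found in the camera images.
- carrier: Four-place aluminium jar carrier, loose, about 0.4 kg empty, 0.65 kg full. Origin: centre of its underside, z=0 at the start; z up, y along the handle, x across. Base plate 136 (x) x 156 (y) mm, its top (the jars' floor) 8 mm above the origin; bored top plate, same outline, 24 to 32 mm up. Uprights at y = +-80 mm carry the handle bar. Looks the same turned by 180 degrees.
- carrier_grip (a point): Centre of the carrier's straight black handle bar, 83 mm above the underside, midway between the four holes and above the full carrier's centre of mass. The bar runs along the carrier's y: 156 mm long, 16 mm wide across (carrier x), 18 mm high (74 to 92 mm above the underside). Axes as the carrier's.
- well0 (a point): Centre of the mouth of the hole at carrier x = -40 mm, y = -48 mm, in the top face of the top plate, 32 mm above the underside. Hole 37 mm across for the 34 mm jars, 24 mm deep to the floor. One of the four holes is empty, a different one each time. Axes as the carrier's.
- well1 (a point): Centre of the mouth of the hole at carrier x = -40 mm, y = +48 mm, in the top face of the top plate, 32 mm above the underside. Hole 37 mm across for the 34 mm jars, 24 mm deep to the floor. One of the four holes is empty, a different one each time. Axes as the carrier's.
- well2 (a point): Centre of the mouth of the hole at carrier x = +40 mm, y = -48 mm, in the top face of the top plate, 32 mm above the underside. Hole 37 mm across for the 34 mm jars, 24 mm deep to the floor. One of the four holes is empty, a different one each time. Axes as the carrier's.
- well3 (a point): Centre of the mouth of the hole at carrier x = +40 mm, y = +48 mm, in the top face of the top plate, 32 mm above the underside. Hole 37 mm across for the 34 mm jars, 24 mm deep to the floor. One of the four holes is empty, a different one each time. Axes as the carrier's.
- jar0_mid (a point): Centre (half-way up) of one of the four alike straight-sided glass sample jars with black ribbed lid: 34 mm across over its whole height, 66 mm high (lid the upper 18 mm), about 60 g. z up. When it stands in the carrier this point is 41 mm above the carrier's underside and its lid is 74 mm above it. Three jars stand in the carrier; the one that does not stands on the white tile.
- jar1_mid (a point): Centre (half-way up) of one of the four alike straight-sided glass sample jars with black ribbed lid: 34 mm across over its whole height, 66 mm high (lid the upper 18 mm), about 60 g. z up. When it stands in the carrier this point is 41 mm above the carrier's underside and its lid is 74 mm above it. Three jars stand in the carrier; the one that does not stands on the white tile.
- jar2_mid (a point): Centre (half-way up) of one of the four alike straight-sided glass sample jars with black ribbed lid: 34 mm across over its whole height, 66 mm high (lid the upper 18 mm), about 60 g. z up. When it stands in the carrier this point is 41 mm above the carrier's underside and its lid is 74 mm above it. Three jars stand in the carrier; the one that does not stands on the white tile.
- jar3_mid (a point): Centre (half-way up) of one of the four alike straight-sided glass sample jars with black ribbed lid: 34 mm across over its whole height, 66 mm high (lid the upper 18 mm), about 60 g. z up. When it stands in the carrier this point is 41 mm above the carrier's underside and its lid is 74 mm above it. Three jars stand in the carrier; the one that does not stands on the white tile.
- jar0: The same jar as jar0_mid; origin at the centre of its underside, z up.
- jar1: The same jar as jar1_mid; origin at the centre of its underside, z up.
- jar2: The same jar as jar2_mid; origin at the centre of its underside, z up.
- jar3: The same jar as jar3_mid; origin at the centre of its underside, z up.
- tile: White glazed ceramic tile on which the fourth jar waits, fixed, 150 x 150 x 8 mm. Origin: centre of its underside on the table, z up. The jar stands on its top, 8 mm above the table.
- tweezers: Bystander: steel tweezers, 120 mm long (x), 8 mm high, lying on the tile, at least 40 mm beside the jar's centre line. Leave alone.
- oil_bottle: Bystander: amber bottle, 28 mm across, 62 mm high, origin under its centre. Leave alone.
- beaker: Bystander: glass beaker, 52 mm across, 68 mm high, origin under its centre. Leave alone.
- petri_dish: Bystander: flat round covered dish, 93 mm across, 16 mm high, origin under its centre. Leave alone.
- slide_box: Bystander: closed plastic slide box, 85 x 98 x 35 mm, origin under its centre. Leave alone.
- squat_jar: Bystander: wide squat jar with white lid, 58 mm across, 44 mm high, not one of the four sample jars, origin under its centre. Leave alone.
There are look-alikes about, which are no part of the job. What is shaped like the jar1 but pink, purple or yellow is not meant.

How it is judged:
By the outcome, as a careful person would: the job done as asked, in the order asked, and still so for the second after the job is handed in, while the arm keeps its last pose, push and grip.
It also fails if it takes over 62 s, if anything falls off the work surface, if the arm or the gripper's body presses on something with over 40 N, if the wrist force passes 120 N, or if a joint passes its speed limit or range.

## Robot

A 6-joint arm with a two-finger parallel gripper is mounted at the origin on the work surface. World frame = base frame: x ahead of the robot, y to its left, z up, the work surface at z = 0. Lengths are in mm, angles in rad, forces in N, time in s.
With the tool pointing down it reaches from about 275 to 1000 mm from the base axis. Payload 8.4 kg.
Tool frame: the origin (TCP) lies midway between the tips of the shut fingers; the grasp point (between the pads) lies 19 mm behind it; z points along the fingers, y is the direction in which the jaws open and shut (so a half turn about z gives the same grasp; the last joint's range is limited). The gripper opens to 85 mm and grips with 20 to 120 N. Pads are 22 mm wide; open, the fingers measure 114 mm over their backs; the gripper's body (76 mm by 85 mm) begins 54 mm behind the grasp point. The pads swing forward as they close: fully open they stand 13 mm farther back than shut.
Start: joints at [-1.164, 0.353, 1.633, -0, 1.155, -0.002], TCP at [248.442, -573.502, 231.281] pointing down, gripper open.
Joint ranges: [-2.63, 2.63], [-0.92, 2.1], [0.06, 2.66], [-1.3, 4.44], [0, 2.69], [-3.02, 3.02]. Speed limits (rad/s): [2.22, 2.22, 2.79, 3.14, 3.14, 3.14].

## Interface

Orientations are given as [roll, pitch, yaw] about the fixed x, y, z axes, in that order (R = Rz(yaw) Ry(pitch) Rx(roll)).
In Python, from rig import r gives the robot as it stands.
- The arm moves only by the tool play_rows, never from a script. Its argument "moves" is a list of rows, each a list of 3 entries, a list of its own where there are three numbers: the turn, a rotation vector about the tool's x, y, z in degrees, then the shift along the tool's x, y, z in mm, then the opening, from 0 (shut) to 1 (fully open). A call has 1 to 20 rows; each row is the pose to reach, as a shift and turn from the pose measured when the call began, along the tool's axes at that moment; what a row does not reach only later rows make up. A row lasts 1/10 s, in which the tool goes at most 50 mm and 8.59 degrees, less where a joint would pass 70% of its speed; a pose out of reach is approached as far as the arm can. A call with a gripper value outside its range is refused whole. The fingers move at their own pace and stop on an object; "newtons" is the grip in N (left out, the last holds). Time passes only in rows, so rows that repeat a pose let the fingers close. It gives the time, the measured TCP pose, the force and the opening at its end, in the units of the state.
- r.sense(): the state, without advancing time (a new reading comes with each control period).
- r.grab_frame(name): name is "scene" or "top" or "wrist"; returns a dict with "color" (384x512x3 uint8, red, green, blue), "K" (3x3 intrinsics, pixels), "k1" (the pictures are not rectified: a ray, as slopes to the right and down, at radius r is drawn at 1 + k1 r^2 times it, then the intrinsics apply), "rvec" (rotation vector, rad) and "tvec" (3), from world to camera coordinates, as OpenCV has them; the wrist camera has in their place "T_tool_cam" (4x4, takes a point from camera to tool coordinates, whose origin is the TCP and whose axes are the flange's). Camera axes: x right, y down, z forward; pixel columns grow to the right and rows downward; lengths in mm; the calibration is good to about 2 mm. A picture is of the moment at which its call begins: read the wrist's pose just before it. There is no depth.
- r.sign_off(): hands the job in, once; it reports no verdict.
Trained networks look in a picture, given as the dict that the camera call returned (one of the last four; its "shot" number tells which), for a name from the list of things; names that differ only in an ending like _2 or _b are one class to them, and where a whole thing is asked for, a point or a joint stands for the part that bears it (a point fixed in the world has none). Each returns a list of dicts, best first, with "conf" (0 to 1); they miss things now and then, are a little off and sometimes report something else, mostly with a low value. They report only what shows in the picture. A call takes as long as a camera call. They do not tell look-alikes from the thing itself.
- r.silhouettes(picture, name): "mask" (384x512 bool, what is visible of it) and "location" ([column, row] in pixels, amid what is visible of it).
The state is a dict: "clock": time; "qpos": joint angles; "qvel": joint speeds; "joint_efforts": joint torques, N m; "eef_pos": TCP position; "tcp_rot": TCP orientation; "contact_force": force on the tool from outside, world axes, zero at the start; "wrist_torque": the same for the moment, N m; "opening": opening from 0.0 (shut) to 1.0 (fully open).
Only numpy, scipy, OpenCV 4.12 (cv2) and the standard library are available. Lean on these libraries where they do the work, as an engineer would, in place of code of your own. Each camera call takes 0.05 s, during which the arm holds its last target.

## Working session

There is one attempt and no reset: what is moved stays moved. The work goes in short steps, Python scripts to look and compute and a tool call to move; the robot and the scene stay as the last step left them, time stands still between calls to the robot, and variables do not carry over. Pictures are saved under pics/ and viewed, and the job is handed in when it is done.

Besides the shell and the picture viewer there is one more tool, called after ">>>" in YAML: its name, and indented under it one key for each argument. play_rows: Moves the arm, as the interface text tells. Its arguments: {"type":"object","properties":{"moves":{"type":"array"},"newtons":{"type":"number"}},"required":["moves"]}

```bash
mkdir -p pics; ls
python3 - <<'E'
from rig import r
import cv2,pickle
s=r.sense();print(s)
for n in("scene","top"):
    f=r.grab_frame(n);cv2.imwrite(f"pics/{n}0.png",f["color"][:,:,::-1])
    pickle.dump(f,open(f"{n}0.pkl","wb"))
    print({k:v for k,v in f.items() if k!="color"})
    for q in("jar0","carrier","tile"):
        for d in r.silhouettes(f,q):print(n,q,d["conf"],d["location"],d["mask"].sum())
E
```

```text
pics
{'clock': 0.0, 'qpos': array([-1.16443194e+00,  3.53620404e-01,  1.63411385e+00,  1.45008275e-05,
        1.15520786e+00, -2.40209731e-03]), 'qvel': array([ 0.00045011,  0.00080621,  0.0001929 ,  0.00194964,  0.00034668,
       -0.00126855]), 'joint_efforts': array([-1.58731593e-03, -6.05253696e+01, -3.42067802e+01,  1.41144415e-04,
        9.50746879e-03,  1.65377480e-05]), 'eef_pos': array([ 248.24274937, -573.07895068,  230.58768887]), 'tcp_rot': array([-3.14024323e+00, -1.65000851e-05,  4.08760608e-01]), 'contact_force': array([-0.39760319, -0.10216046, -1.06099657]), 'wrist_torque': array([-0.00287047, -0.00541897,  0.01989301]), 'opening': 0.9959504554021182}
{'K': array([[464.08167109,   0.        , 263.94801998],
       [  0.        , 464.08167109, 180.23999434],
       [  0.        ,   0.        ,   1.        ]]), 'k1': -0.01675557415949825, 'rvec': array([ 2.02018764,  1.07092717, -0.53028127]), 'tvec': array([-335.55591363, -255.06274559, 1397.9088396 ]), 'shot': 1}
scene jar0 0.94 [111.0, 212.6] 555
scene jar0 0.93 [162.9, 212.8] 491
scene jar0 0.84 [97.5, 191.0] 361
[... 235 characters left out ...]
.2, 165.5] 2109
{'K': array([[415.88237828,   0.        , 252.96756437],
       [  0.        , 415.88237828, 185.62772536],
       [  0.        ,   0.        ,   1.        ]]), 'k1': -0.1505598486751268, 'rvec': array([ 2.12800366, -2.0913508 ,  0.21703029]), 'tvec': array([ -11.01317001,  583.03189478, 1010.93292244]), 'shot': 2}
top jar0 0.79 [179.9, 196.7] 181
top jar0 0.75 [295.6, 224.1] 177
top jar0 0.68 [338.8, 260.3] 180
top jar0 0.59 [333.5, 196.3] 195
top jar0 0.55 [364.2, 225.3] 216
top jar0 0.54 [366.1, 254.2] 198
top jar0 0.48 [334.2, 225.8] 219
top carrier 0.62 [252.2, 175.6] 361
top tile 0.74 [187.0, 201.3] 2962
top tile 0.59 [309.5, 208.9] 2714
top tile 0.47 [294.7, 221.8] 174
```

View pics/scene0.png

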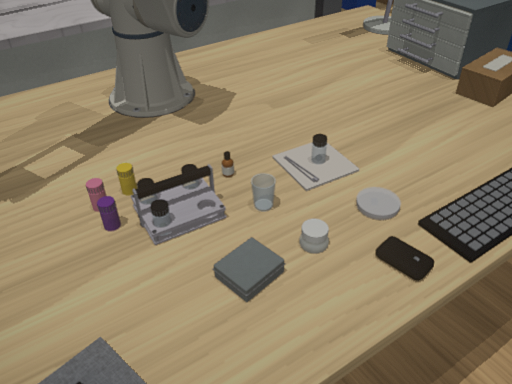

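View pics/top0.png

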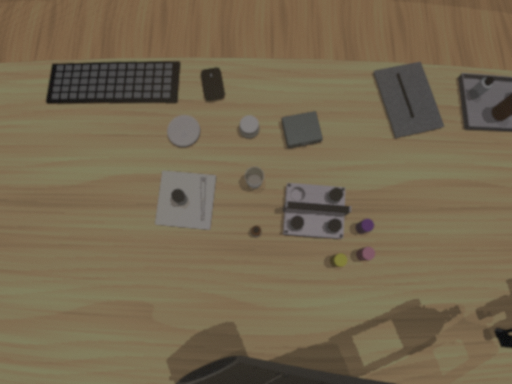

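Run:
```python
import cv2
a=cv2.imread("pics/top0.png")[170:290,140:400];cv2.imwrite("pics/topc.png",cv2.resize(a,None,fx=3,fy=3,interpolation=cv2.INTER_CUBIC))
a=cv2.imread("pics/scene0.png")[100:270,70:350];cv2.imwrite("pics/scenec.png",cv2.resize(a,None,fx=2.8,fy=2.8,interpolation=cv2.INTER_CUBIC))
```

```text
(no output)
```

View pics/topc.png

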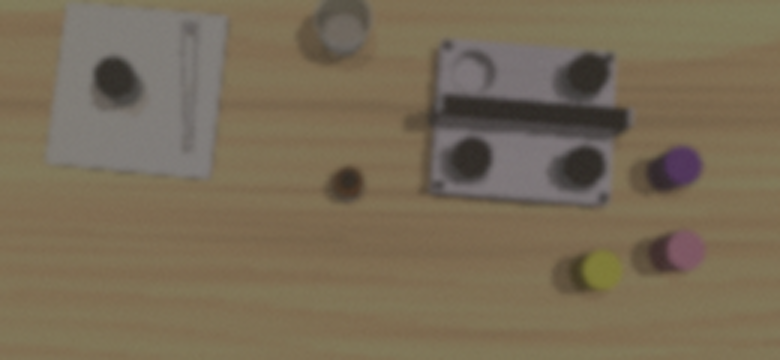

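View pics/scenec.png

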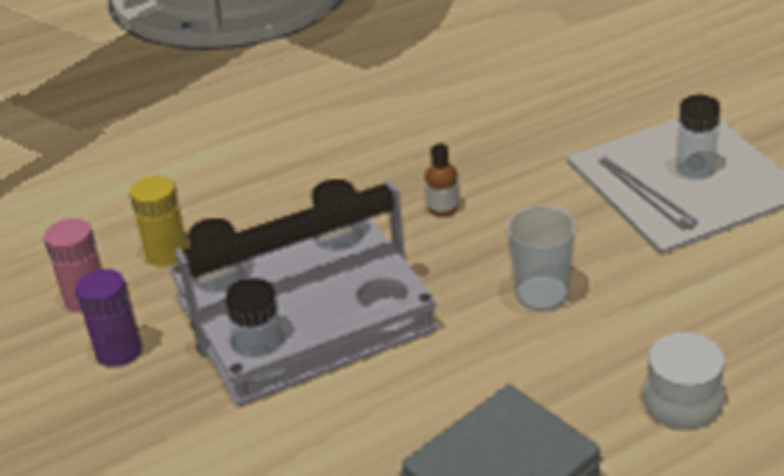

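Candidates in the top view: the black-lidded jar on the tile (178,195), the carrier jars at (335,194), (297,223) and (334,226), yellow (340,260), pink (367,254) and purple (366,226). I choose the black-lidded one on the white tile; the close crop confirms it. The empty hole is at about (297,194), on the carrier's far left. Next is a coarse localisation.

```bash
cat > h.py <<'E'
import numpy as np,cv2
from scipy.spatial.transform import Rotation as Ro
def cam(f,st=None):
    if "rvec" in f:
        R=cv2.Rodrigues(np.array(f["rvec"]))[0];return R,np.array(f["tvec"])
    T=np.eye(4);T[:3,:3]=Ro.from_euler("xyz",st["tcp_rot"]).as_matrix();T[:3,3]=st["eef_pos"]
    C=np.linalg.inv(T@np.array(f["T_tool_cam"]));return C[:3,:3],C[:3,3]
def proj(f,P,st=None):
    R,t=cam(f,st);p=np.atleast_2d(P)@R.T+t;s=p[:,:2]/p[:,2:];s=s*(1+f["k1"]*(s**2).sum(1,keepdims=True))
    return s*[f["K"][0,0],f["K"][1,1]]+[f["K"][0,2],f["K"][1,2]]
def unproj(f,px,z,st=None):
    R,t=cam(f,st);px=np.atleast_2d(np.array(px,float))
    s0=(px-[f["K"][0,2],f["K"][1,2]])/[f["K"][0,0],f["K"][1,1]];s=s0.copy()
    for _ in range(30): s=s0/(1+f["k1"]*(s**2).sum(1,keepdims=True))
    d=np.c_[s,np.ones(len(s))]@R;c=-R.T@t
    return c+d*((z-c[2])/d[:,2])[:,None]
E
python3 - <<'E'
from h import *;import pickle
f=pickle.load(open("top0.pkl","rb"))
c=lambda x,y:(140+x/3,170+y/3)
print("lids",unproj(f,[c(114,76),c(588,74),c(470,159),c(585,167)],74).round(1))
print("hole",unproj(f,[c(470,73)],32).round(1))
print("bar ends",unproj(f,[c(444,106),c(628,118)],92).round(1))
print("screws",unproj(f,[c(447,46),c(437,187),c(603,198)],32).round(1))
print("tile",unproj(f,[c(66,3),c(228,14),c(210,178),c(47,163)],8).round(1))
g=pickle.load(open("scene0.pkl","rb"))
d=lambda x,y:(70+x/2.8,100+y/2.8)
print("scene lids",unproj(g,[d(700,103),d(252,295)],74).round(1))
print("hole",unproj(g,[d(382,292)],32).round(1))
E
```

```text
lids [[ 551.9  189.5   74. ]
 [ 560.5 -213.    74. ]
 [ 486.6 -112.1   74. ]
 [ 481.1 -208.8   74. ]]
hole [[ 567.8 -116.5   32. ]]
bar ends [[ 528.1  -88.8   92. ]
 [ 520.3 -242.2   92. ]]
screws [[ 591.7  -96.3   32. ]
 [ 466.9  -87.7   32. ]
 [ 459.1 -232.4   32. ]]
tile [[631.2 250.3   8. ]
 [623.2 100.8   8. ]
 [473.7 111.5   8. ]
 [483.8 258.5   8. ]]
scene lids [[ 550.4  190.7   74. ]
 [ 565.7 -216.    74. ]]
hole [[ 568.1 -120.7   32. ]]
```

```bash
cat >> h.py <<'E'
def go(st,p,yaw):
    "turn (deg, tool) and shift (mm, tool) to reach TCP p pointing down with yaw"
    R0=Ro.from_euler("xyz",st["tcp_rot"]);R1=Ro.from_euler("xyz",[np.pi,0,yaw])
    print("turn",np.degrees((R0.inv()*R1).as_rotvec()).round(2),"shift",R0.inv().apply(np.array(p)-st["eef_pos"]).round(1))
E
python3 - <<'E'
from rig import r
from h import *
s=r.sense();f=r.grab_frame("wrist");cv2.imwrite("pics/w0.png",f["color"][:,:,::-1])
print(f["K"],f["k1"],np.array(f["T_tool_cam"]).round(3))
go(s,[480,-162,290],-0.053)
E
```

```text
[[293.98179781   0.         257.47965033]
 [  0.         293.98179781 194.90650146]
 [  0.           0.           1.        ]] -0.04079082540318671 [[-0.00000e+00 -9.63000e-01 -2.69000e-01  6.87570e+01]
 [ 1.00000e+00 -0.00000e+00  1.00000e-03  3.08000e-01]
 [-1.00000e-03 -2.69000e-01  9.63000e-01 -1.43172e+02]
 [ 0.00000e+00  0.00000e+00  0.00000e+00  1.00000e+00]]
turn [-1.000e-02  0.000e+00  2.646e+01] shift [ 376.  -285.5  -58.8]
```

View pics/w0.png

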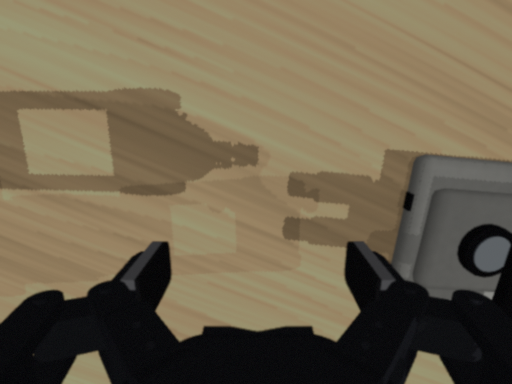

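>>> play_rows:
  moves:
    - [[0,0,26.5],[365,-320,-20],1]
    - [[0,0,26.5],[365,-320,-20],1]
    - [[0,0,26.5],[365,-320,-20],1]
    - [[0,0,26.5],[365,-320,-20],1]
    - [[0,0,26.5],[365,-320,-20],1]
    - [[0,0,26.5],[365,-320,-20],1]
    - [[0,0,26.5],[365,-320,-20],1]
    - [[0,0,26.5],[365,-320,-20],1]
    - [[0,0,26.5],[365,-320,-20],1]
    - [[0,0,26.5],[365,-320,-20],1]
    - [[0,0,26.5],[365,-320,-20],1]
    - [[0,0,26.5],[365,-320,-20],1]
    - [[0,0,26.5],[365,-320,-20],1]
    - [[0,0,26.5],[365,-320,-20],1]
    - [[0,0,26.5],[365,-320,-20],1]
    - [[0,0,26.5],[365,-320,-20],1]

```text
clock: 2.05
eef_pos: [455.9, -135.4, 251.2]
tcp_rot: [-3.141, 0.0, -0.055]
contact_force: [-0.2, 0.3, 0.0]
opening: 0.999
```

Run:
```python
from rig import r
from h import *
import pickle
s=r.sense();f=r.grab_frame("wrist");cv2.imwrite("pics/w1.png",f["color"][:,:,::-1]);pickle.dump((s,f),open("w1.pkl","wb"))
print(s["eef_pos"],s["tcp_rot"],s["qvel"].round(3),s["qpos"])
for d in r.silhouettes(f,"jar0"):print(d["conf"],d["location"],d["mask"].sum())
```

```text
[ 455.86593834 -135.43630467  251.22068299] [-3.14147320e+00  1.58276600e-04 -5.50856583e-02] [ 0.008  0.001 -0.     0.     0.002  0.002] [-2.92002262e-01  9.62960409e-02  1.91942743e+00  8.74771040e-05
  1.12605107e+00  1.33384209e+00]
0.92 [384.5, 197.8] 1248
0.89 [323.1, 145.8] 997
0.8 [390.0, 141.5] 1294
0.67 [240.2, 146.9] 839
0.6 [327.0, 71.4] 1145
0.57 [326.5, 212.4] 1032
0.55 [6.5, 107.3] 357
```

View pics/w1.png

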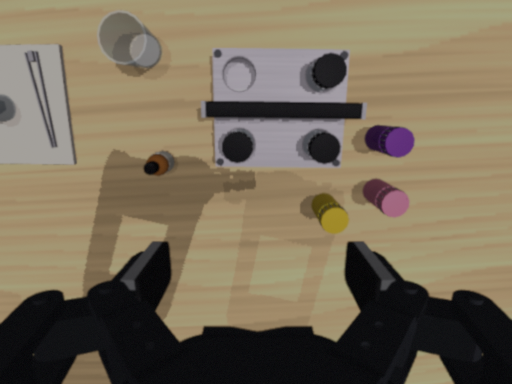

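Run:
```python
from rig import r
from h import *
import pickle
s,f=pickle.load(open("w1.pkl","rb"))
print(unproj(f,[(239.5,74.5)],32,s),unproj(f,[(331,70),(238,147),(324.5,147.5)],74,s).round(1),unproj(f,[(203,109),(366,110)],92,s).round(1))
go(r.sense(),[530,-118,210],-0.053)
```

```text
[[ 568.94934681 -121.21302416   32.        ]] [[ 563.3 -216.8   74. ]
 [ 490.2 -116.5   74. ]
 [ 484.6 -210.2   74. ]] [[ 531.6  -85.8   92. ]
 [ 522.  -247.7   92. ]]
turn [-0.01  0.   -0.09] shift [ 72.9 -21.2  41.3]
```

>>> play_rows:
  moves:
    - [[0,0,0],[73,-21,41],1]
    - [[0,0,0],[73,-21,41],1]
    - [[0,0,0],[73,-21,41],1]
    - [[0,0,0],[73,-21,41],1]
    - [[0,0,0],[73,-21,41],1]
    - [[0,0,0],[73,-21,41],1]

```text
clock: 2.75
eef_pos: [529.5, -118.5, 211.0]
tcp_rot: [3.142, -0.001, -0.055]
contact_force: [0.5, 0.6, 0.8]
opening: 1.001
```

Run:
```python
from rig import r
from h import *
import pickle
s=r.sense();f=r.grab_frame("wrist");cv2.imwrite("pics/w2.png",f["color"][:,:,::-1]);pickle.dump((s,f),open("w2.pkl","wb"))
cv2.imwrite("pics/w2c.png",cv2.resize(f["color"][60:310,160:460,::-1],None,fx=2.6,fy=2.4))
print(s["eef_pos"],s["tcp_rot"],s["qvel"].round(3))
```

```text
[ 529.45946521 -118.49549975  210.95415485] [ 3.14150155e+00 -5.62370169e-04 -5.50385972e-02] [ 0.001 -0.003 -0.     0.    -0.003  0.   ]
```

View pics/w2.png

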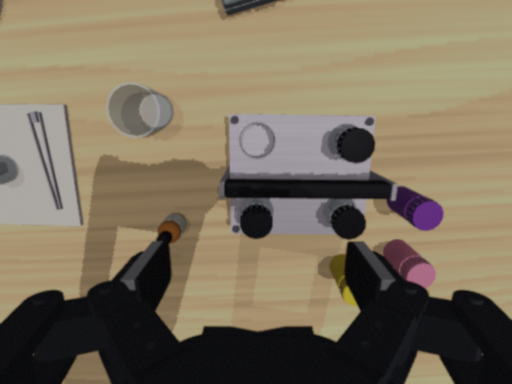

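```bash
cat > ov.py <<'E'
from h import *
import pickle,sys
def overlay(pkl,cx,cy,yaw,out,box,sc):
    s,f=pickle.load(open(pkl,"rb"));x0,y0,x1,y1=box
    im=cv2.resize(np.ascontiguousarray(f["color"][y0:y1,x0:x1,::-1]),None,fx=sc,fy=sc,interpolation=cv2.INTER_CUBIC)
    Rz=Ro.from_euler("z",yaw).as_matrix()
    a=np.linspace(0,2*np.pi,40)
    def line(P,col):
        p=proj(f,np.array(P,float)@Rz.T+[cx,cy,0],s);q=((p-[x0,y0]+.5)*sc-.5)
        cv2.polylines(im,[np.round(q*8).astype(int)],False,col,1,cv2.LINE_AA,3)
    for X in(-40,40):
        for Y in(-48,48):
            line(np.c_[X+18.5*np.cos(a),Y+18.5*np.sin(a),0*a+32],(0,0,255))
            if not(X>0 and Y>0): line(np.c_[X+17*np.cos(a),Y+17*np.sin(a),0*a+74],(0,255,255))
    line([(68,78,32),(68,-78,32),(-68,-78,32),(-68,78,32),(68,78,32)],(0,255,0))
    line([(8,78,92),(8,-78,92),(-8,-78,92),(-8,78,92),(8,78,92)],(255,0,255))
    cv2.imwrite(out,im)
E
python3 - <<'E'
from ov import *
overlay("w2.pkl",525.5,-165.5,-0.055,"pics/o2.png",(210,100,410,245),4)
s,f=pickle.load(open("w2.pkl","rb"))
print(unproj(f,[(256.5,139.5)],32,s))
E
```

```text
[[ 570.70173225 -120.05367999   32.        ]]
```

View pics/o2.png

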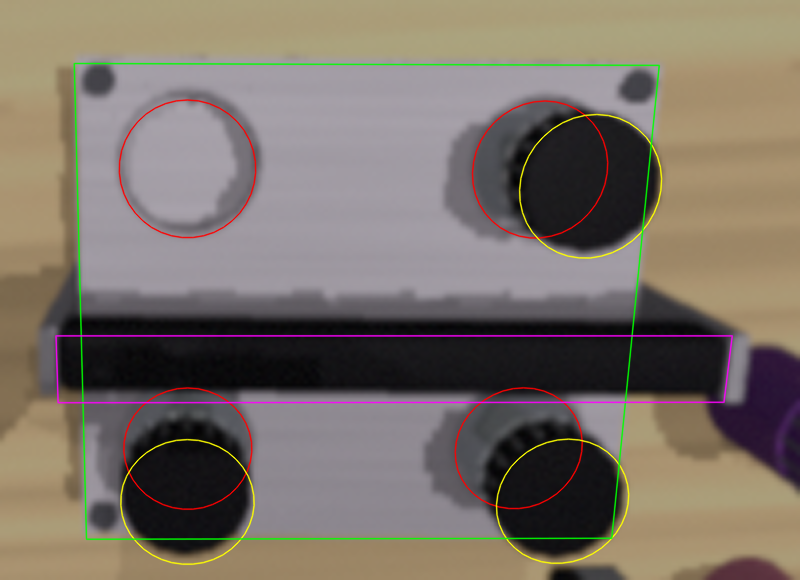

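Run:
```python
from h import *;import pickle
s,f=pickle.load(open("w2.pkl","rb"))
im=f["color"][105:240,215:400,::-1]
g=cv2.convertScaleAbs(im,alpha=1.6,beta=-60)
cv2.imwrite("pics/z2a.png",cv2.resize(g[0:70,0:80],None,fx=8,fy=8,interpolation=cv2.INTER_CUBIC))
```

```text
(no output)
```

View pics/z2a.png

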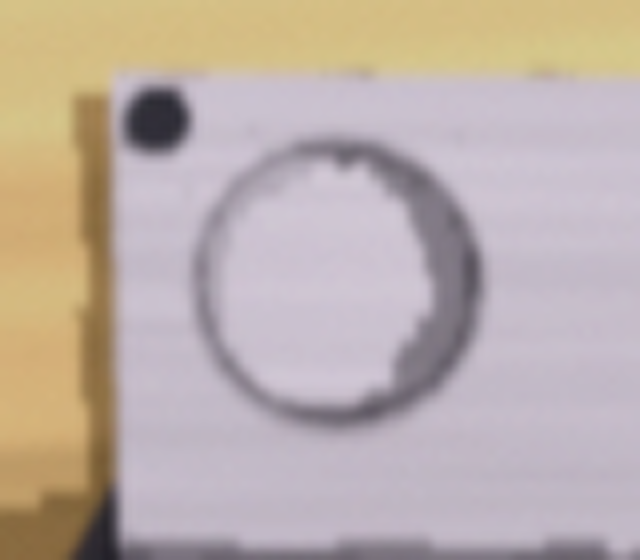

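Run:
```python
from ov import *
s,f=pickle.load(open("w2.pkl","rb"))
im=f["color"][195:245,220:380,::-1]
cv2.imwrite("pics/z2b.png",cv2.resize(im,None,fx=5,fy=5,interpolation=cv2.INTER_CUBIC))
overlay("w2.pkl",527.3,-166,-0.055,"pics/o2b.png",(210,100,410,245),4)
print(unproj(f,[(256.8,139.9)],32,s))
```

```text
[[ 570.25608697 -120.35400441   32.        ]]
```

View pics/z2b.png

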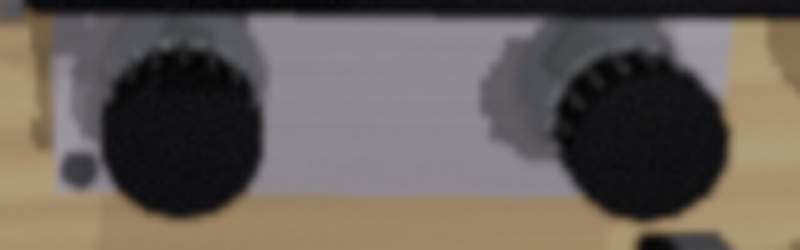

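View pics/o2b.png

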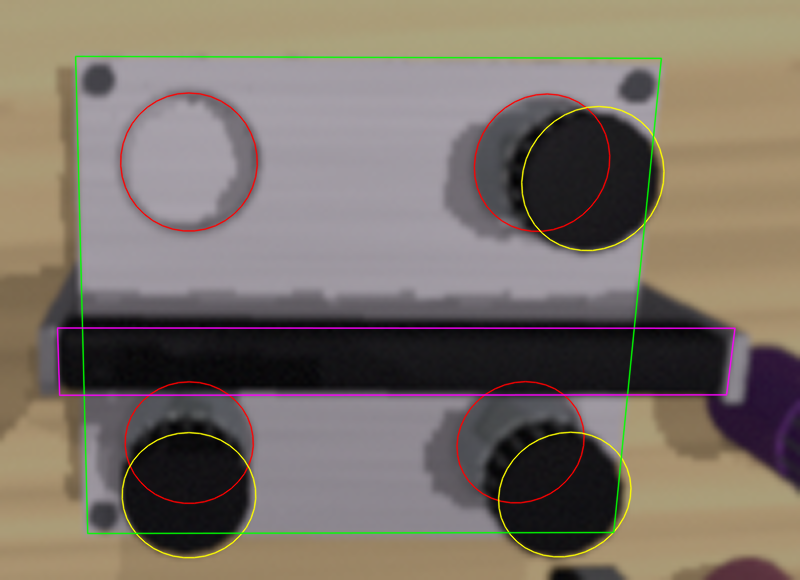

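Run:
```python
from rig import r
from h import *
go(r.sense(),[515,191,250],-0.06)
```

```text
turn [ 0.01 -0.05  0.28] shift [ -31.6 -308.2  -39. ]
```

>>> play_rows:
  moves:
    - [[0,0,0.3],[-31.5,-308,-39],1]
    - [[0,0,0.3],[-31.5,-308,-39],1]
    - [[0,0,0.3],[-31.5,-308,-39],1]
    - [[0,0,0.3],[-31.5,-308,-39],1]
    - [[0,0,0.3],[-31.5,-308,-39],1]
    - [[0,0,0.3],[-31.5,-308,-39],1]
    - [[0,0,0.3],[-31.5,-308,-39],1]
    - [[0,0,0.3],[-31.5,-308,-39],1]
    - [[0,0,0.3],[-31.5,-308,-39],1]
    - [[0,0,0.3],[-31.5,-308,-39],1]
    - [[0,0,0.3],[-31.5,-308,-39],1]

```text
clock: 3.9
eef_pos: [515.2, 189.2, 249.8]
tcp_rot: [3.141, -0.001, -0.062]
contact_force: [-0.2, 0.6, -0.2]
opening: 1.002
```

Run:
```python
from rig import r
from h import *
import pickle
s=r.sense();f=r.grab_frame("wrist");cv2.imwrite("pics/w3.png",f["color"][:,:,::-1]);pickle.dump((s,f),open("w3.pkl","wb"))
print(s["eef_pos"],s["tcp_rot"],s["qvel"].round(3),s["qpos"].round(2))
for d in r.silhouettes(f,"jar0"):print(d["conf"],d["location"],d["mask"].sum())
```

```text
[515.1600669  189.16483125 249.83674649] [ 3.14108406e+00 -5.91761197e-04 -6.23280739e-02] [ 0.003  0.002 -0.003  0.003 -0.001  0.002] [ 0.35  0.22  1.78 -0.    1.15  1.98]
0.88 [501.3, 179.2] 802
0.7 [252.1, 141.3] 778
```

View pics/w3.png

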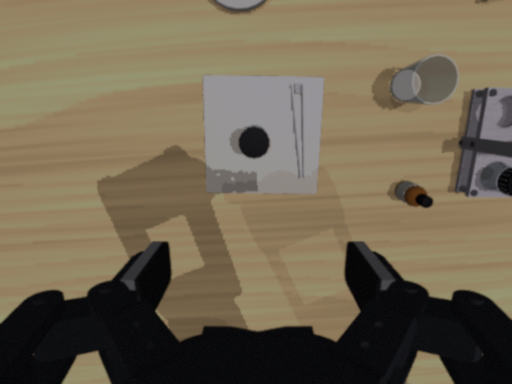

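Run:
```python
from rig import r
from h import *
import pickle
s,f=pickle.load(open("w3.pkl","rb"))
im=np.ascontiguousarray(f["color"][115:170,225:285,::-1])
g=f["color"].max(2)[115:170,225:285];m=(g<65).astype(np.uint8)
n,l,st,c=cv2.connectedComponentsWithStats(m);k=1+st[1:,4].argmax();print(st[k],c[k]+[225,115])
ctr=c[k]+[225,115]
p=unproj(f,[ctr],74,s)[0];print(p)
a=np.linspace(0,6.283,40);q=proj(f,np.c_[p[0]+17*np.cos(a),p[1]+17*np.sin(a),0*a+74],s)-[225,115]
im=cv2.resize(im,None,fx=10,fy=10,interpolation=cv2.INTER_CUBIC)
cv2.polylines(im,[((q+.5)*10-.5).round().astype(int)],True,(0,0,255));cv2.imwrite("pics/z3.png",im)
```

```text
[ 14  12  30  31 724] [253.48895028 141.95994475]
[554.25283524 190.60723343  74.        ]
```

View pics/z3.png

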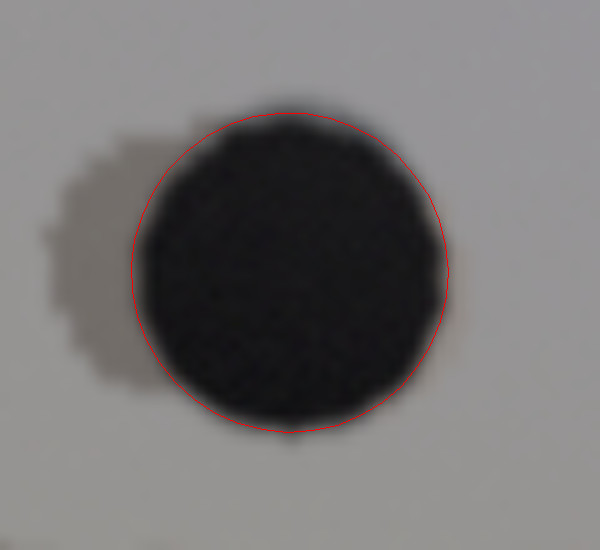

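Run:
```python
from rig import r
from h import *
go(r.sense(),[553,190.6,120],-0.06)
```

```text
turn [ 0.02 -0.04 -0.11] shift [ 37.6  -3.4 129.9]
```

>>> play_rows:
  moves:
    - [[0,0,0],[37.5,-3.5,70],1]
    - [[0,0,0],[37.5,-3.5,110],1]
    - [[0,0,0],[37.5,-3.5,140],1]
    - [[0,0,0],[37.5,-3.5,170],1]
    - [[0,0,0],[37.5,-3.5,195],1]
    - [[0,0,0],[37.5,-3.5,214],1]
    - [[0,0,0],[37.5,-3.5,214],1]
    - [[0,0,0],[37.5,-3.5,214],1]

```text
clock: 4.8
eef_pos: [553.1, 190.3, 36.0]
tcp_rot: [3.141, -0.0, -0.063]
contact_force: [0.2, -1.0, -0.9]
opening: 0.995
```

Run:
```python
from rig import r
from h import *
import pickle
s=r.sense();f=r.grab_frame("wrist");cv2.imwrite("pics/w4.png",f["color"][:,:,::-1]);pickle.dump((s,f),open("w4.pkl","wb"))
print(s)
```

```text
{'clock': 4.8, 'qpos': array([ 3.29158221e-01,  5.40099606e-01,  1.85475412e+00, -8.44877999e-04,
        7.46801373e-01,  1.96307665e+00]), 'qvel': array([ 0.0041554 , -0.0248009 , -0.013529  , -0.00185015,  0.00095054,
       -0.00057471]), 'joint_efforts': array([-3.31118423e-02, -6.04177237e+01, -2.23578018e+01, -3.27026020e-03,
       -1.40857413e-03, -2.23321709e-03]), 'eef_pos': array([553.10381937, 190.30900206,  36.02854595]), 'tcp_rot': array([ 3.14103842e+00, -1.61529363e-04, -6.25020117e-02]), 'contact_force': array([ 0.16434151, -1.0230757 , -0.91497631]), 'wrist_torque': array([ 0.04370829, -0.00193347, -0.01901936]), 'opening': 0.9948078816384383}
```

View pics/w4.png

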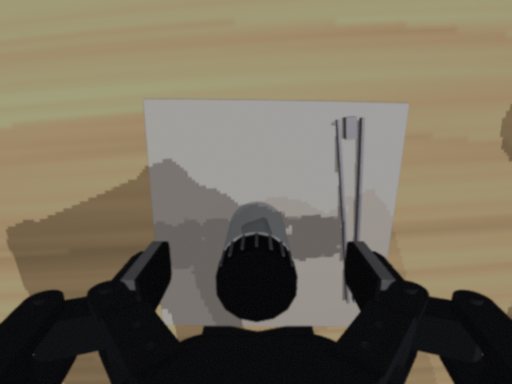

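Both fingers are about equally far from the lid at (257,277), so I'm closing the gripper.

>>> play_rows:
  moves:
    - [[0,0,0],[0,0,0],0.6]
    - [[0,0,0],[0,0,0],0.5]
    - [[0,0,0],[0,0,0],0.45]
    - [[0,0,0],[0,0,0],0.4]
    - [[0,0,0],[0,0,0],0.3]
    - [[0,0,0],[0,0,0],0.2]
    - [[0,0,0],[0,0,0],0.2]
    - [[0,0,0],[0,0,0],0.2]
    - [[0,0,0],[0,0,0],0.2]
    - [[0,0,0],[0,0,0],0.2]
  newtons: 30

```text
clock: 5.85
eef_pos: [553.9, 190.7, 37.3]
tcp_rot: [-3.141, -0.002, -0.062]
contact_force: [-1.7, 1.0, 5.4]
opening: 0.389
```

Run:
```python
from rig import r
from h import *
import pickle
s=r.sense();f=r.grab_frame("wrist");cv2.imwrite("pics/w5.png",f["color"][:,:,::-1]);pickle.dump((s,f),open("w5.pkl","wb"))
print(s["eef_pos"],s["opening"],s["contact_force"],s["tcp_rot"])
```

```text
[553.94425846 190.73850928  37.3356496 ] 0.3894303143010304 [-1.74868995  0.9683809   5.36111993] [-3.14132624e+00 -2.15690461e-03 -6.23101298e-02]
```

View pics/w5.png

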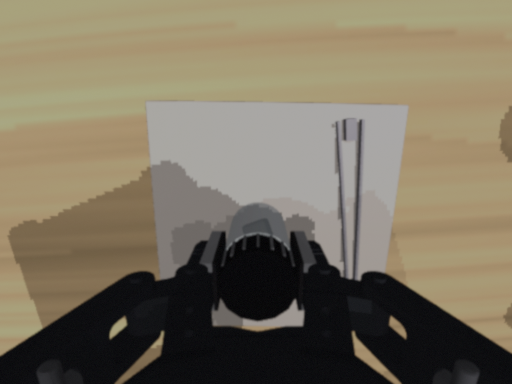

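Run:
```python
from rig import r
from h import *
import pickle
s,f=pickle.load(open("w5.pkl","rb"));s0,f0=pickle.load(open("w4.pkl","rb"))
a=np.linspace(0,6.283,60)
for st,ff,n in((s0,f0,"a"),(s,f,"b")):
    im=np.ascontiguousarray(ff["color"][210:350,190:330,::-1]);im=cv2.resize(cv2.convertScaleAbs(im,alpha=2.5),None,fx=4,fy=4,interpolation=cv2.INTER_CUBIC)
    q=proj(ff,np.c_[553.7+17*np.cos(a),190.6+17*np.sin(a),0*a+74],st)-[190,210]
    cv2.polylines(im,[((q+.5)*4-.5).round().astype(int)],True,(0,0,255));cv2.imwrite(f"pics/z5{n}.png",im)
im=np.hstack([cv2.imread("pics/z5a.png"),cv2.imread("pics/z5b.png")]);cv2.imwrite("pics/z5.png",cv2.resize(im,(800,400)))
```

```text
(no output)
```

View pics/z5.png

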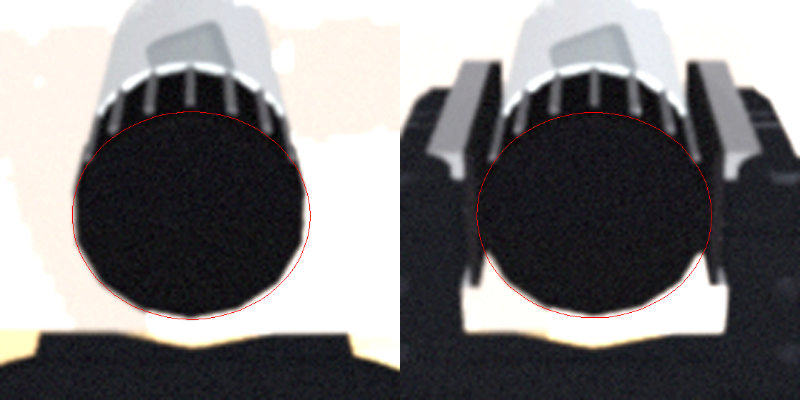

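>>> play_rows:
  moves:
    - [[0,0,0],[0,0,-10],0.2]
    - [[0,0,0],[0,0,-30],0.2]
    - [[0,0,0],[0,0,-60],0.2]
    - [[0,0,0],[0,0,-100],0.2]
    - [[0,0,0],[0,0,-135],0.2]
    - [[0,0,0],[0,0,-155],0.2]
    - [[0,0,0],[0,0,-160],0.2]
    - [[0,0,0],[0,0,-160],0.2]

```text
clock: 6.7
eef_pos: [553.8, 190.8, 197.9]
tcp_rot: [-3.141, -0.003, -0.062]
contact_force: [1.0, -0.3, -1.0]
opening: 0.388
```

Run:
```python
from rig import r
from h import *
s=r.sense();print(s["eef_pos"],s["opening"],s["contact_force"],s["tcp_rot"])
go(s,[570.3,-120.4,190],-0.06)
```

```text
[553.75071012 190.78467362 197.9489826 ] 0.388403888013512 [ 1.00118929 -0.28279822 -1.02646846] [-3.14082976 -0.00335781 -0.0622649 ]
turn [-0.04 -0.19 -0.13] shift [ 35.9 309.6   7.8]
```

>>> play_rows:
  moves:
    - [[0,0,0],[2,15,2],0.2]
    - [[0,0,0],[5,45,2],0.2]
    - [[0,0,0],[10,85,2],0.2]
    - [[0,-0.1,0],[15,125,2],0.2]
    - [[0,-0.2,0],[20,165,2],0.2]
    - [[0,-0.2,0],[24,205,2],0.2]
    - [[0,-0.2,0],[28,245,4],0.2]
    - [[0,-0.2,0],[32,275,8],0.2]
    - [[0,-0.2,0],[35,297,8],0.2]
    - [[0,-0.2,0],[36,309.5,8],0.2]
    - [[0,-0.2,0],[36,309.5,8],0.2]
    - [[0,-0.2,0],[36,309.5,8],0.2]
    - [[0,-0.2,0],[36,309.5,8],0.2]

```text
clock: 8.0
eef_pos: [570.2, -119.3, 189.6]
tcp_rot: [-3.14, 0.001, -0.061]
contact_force: [0.0, 0.6, -0.4]
opening: 0.389
```

Run:
```python
from rig import r
from h import *
import pickle
s=r.sense();f=r.grab_frame("wrist");cv2.imwrite("pics/w6.png",f["color"][:,:,::-1]);pickle.dump((s,f),open("w6.pkl","wb"))
print(s["eef_pos"],s["opening"],s["contact_force"],s["tcp_rot"])
g=r.grab_frame("scene");cv2.imwrite("pics/s6.png",cv2.resize(g["color"][100:270,70:350,::-1],None,fx=2.8,fy=2.8))
from ov import overlay
overlay("w6.pkl",527.3,-166,-0.055,"pics/o6.png",(200,100,440,300),3)
```

```text
[ 570.21902585 -119.32671058  189.55413756] 0.3890223754643707 [ 0.02784805  0.58553986 -0.36622997] [-3.14046177e+00  6.95099983e-04 -6.14485924e-02]
```

View pics/o6.png

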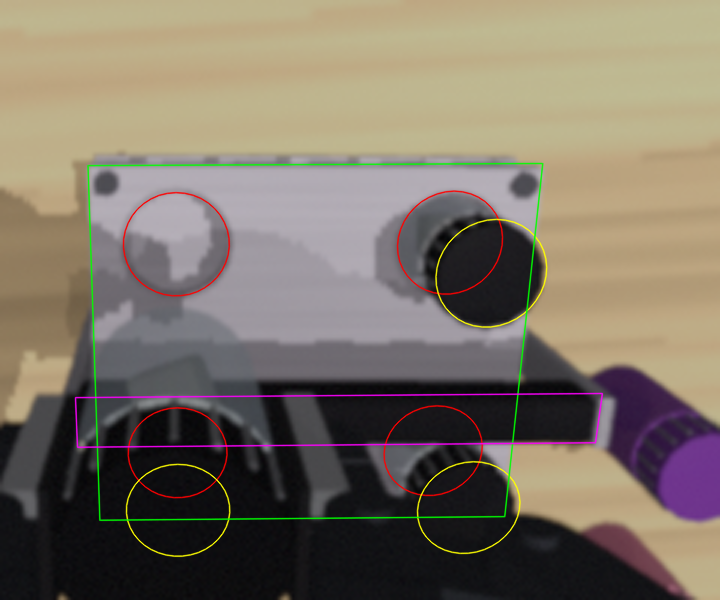

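View pics/s6.png

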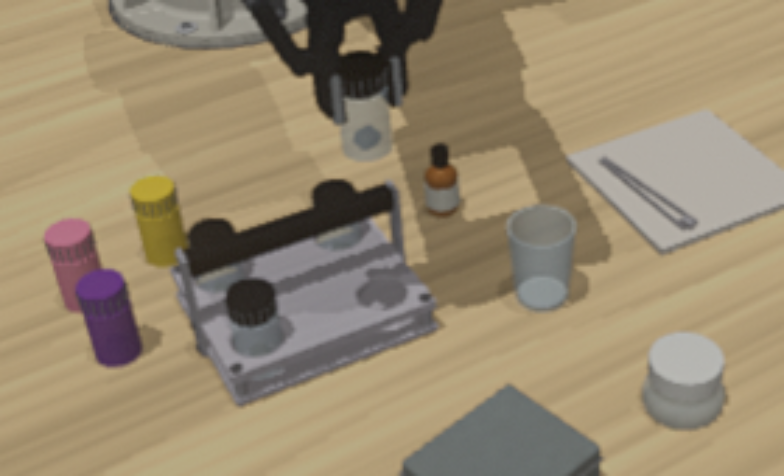

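Run:
```python
from rig import r
from h import *
go(r.sense(),[570.5,-120.5,72],-0.06)
```

```text
turn [-0.05  0.01 -0.06] shift [  0.2   1.3 117.8]
```

>>> play_rows:
  moves:
    - [[0,0,0],[0.3,1.3,15],0.2]
    - [[0,0,0],[0.3,1.3,40],0.2]
    - [[0,0,0],[0.3,1.3,70],0.2]
    - [[0,0,0],[0.3,1.3,95],0.2]
    - [[0,0,0],[0.3,1.3,110],0.2]
    - [[0,0,0],[0.3,1.3,117],0.2]
    - [[0,0,0],[0.3,1.3,117],0.2]
    - [[0,0,0],[0.3,1.3,117],0.2]
    - [[0,0,0],[0.3,1.3,117],0.2]

```text
clock: 9.0
eef_pos: [571.5, -120.7, 74.0]
tcp_rot: [-3.141, -0.002, -0.061]
contact_force: [0.0, -0.1, -0.2]
opening: 0.392
```

Run:
```python
from rig import r
from h import *
import pickle
s=r.sense();f=r.grab_frame("wrist");pickle.dump((s,f),open("w7.pkl","wb"))
print(s["eef_pos"],s["opening"],s["contact_force"],s["tcp_rot"])
go(s,[570.5,-120.5,62],-0.06)
g=r.grab_frame("scene");cv2.imwrite("pics/s7.png",cv2.resize(g["color"][130:250,100:260,::-1],None,fx=5,fy=5,interpolation=cv2.INTER_CUBIC))
from ov import overlay
overlay("w7.pkl",527.3,-166,-0.055,"pics/o7.png",(150,100,450,320),2.6)
```

```text
[ 571.48971385 -120.67597358   73.9624044 ] 0.39200556031312384 [ 0.04394997 -0.07940078 -0.17579633] [-3.14096205e+00 -1.74553119e-03 -6.09421004e-02]
turn [-0.04 -0.1  -0.05] shift [-1.  -0.1 12. ]
```

View pics/o7.png

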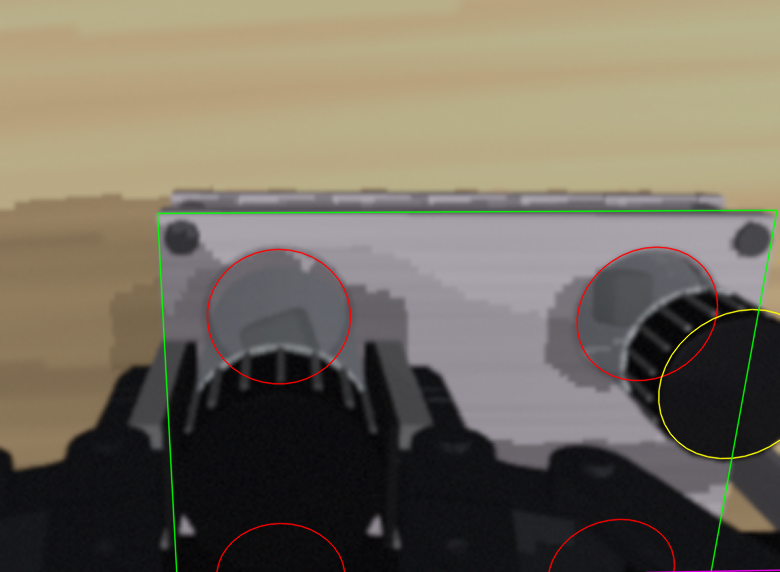

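View pics/s7.png

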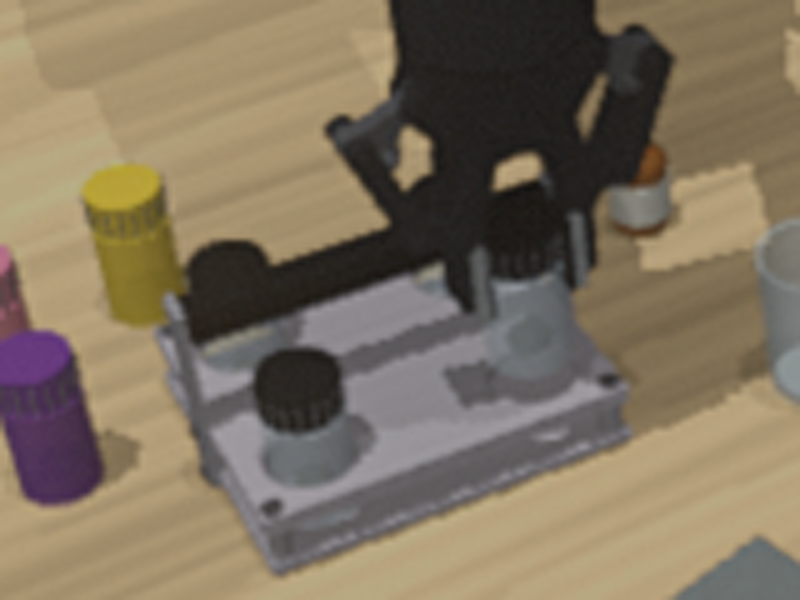

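>>> play_rows:
  moves:
    - [[0,0,0],[-0.5,0,3],0.2]
    - [[0,0,0],[-0.9,0,6],0.2]
    - [[0,0,0],[-0.9,0,8],0.2]
    - [[0,0,0],[-0.9,0,8],0.2]
    - [[0,0,0],[-0.9,0,8],0.2]

```text
clock: 9.6
eef_pos: [570.3, -120.6, 65.7]
tcp_rot: [-3.141, -0.001, -0.061]
contact_force: [0.3, -1.3, -0.8]
opening: 0.39
```

Run:
```python
from rig import r
from h import *
s=r.sense()
print(s["eef_pos"],s["opening"],s["contact_force"],s["tcp_rot"],s["qvel"].round(3))
go(s,[570.5,-120.5,62],-0.06)
```

```text
[ 570.30774075 -120.60681249   65.65025888] 0.390152455086281 [ 0.29639161 -1.32908521 -0.8251986 ] [-3.14086521e+00 -1.18269502e-03 -6.10672176e-02] [ 0.001 -0.002 -0.003 -0.     0.001  0.001]
turn [-0.04 -0.07 -0.06] shift [ 0.2 -0.1  3.7]
```

Lowering in small steps while watching the force.

>>> play_rows:
  moves:
    - [[0,0,0],[0.2,0,2],0.2]
    - [[0,0,0],[0.2,0,4],0.2]
    - [[0,0,0],[0.2,0,6],0.2]
    - [[0,0,0],[0.2,0,8],0.2]
    - [[0,0,0],[0.2,0,9],0.2]
    - [[0,0,0],[0.2,0,9],0.2]

```text
clock: 10.2
eef_pos: [570.4, -120.6, 56.4]
tcp_rot: [-3.141, -0.001, -0.061]
contact_force: [0.3, 0.7, -0.4]
opening: 0.392
```

>>> play_rows:
  moves:
    - [[0,0,0],[0,0,3],0.2]
    - [[0,0,0],[0,0,6],0.2]
    - [[0,0,0],[0,0,9],0.2]
    - [[0,0,0],[0,0,12],0.2]
    - [[0,0,0],[0,0,15],0.2]
    - [[0,0,0],[0,0,17],0.2]
    - [[0,0,0],[0,0,17],0.2]
    - [[0,0,0],[0,0,17],0.2]

```text
clock: 11.0
eef_pos: [570.4, -120.6, 39.4]
tcp_rot: [-3.141, -0.001, -0.061]
contact_force: [-0.5, 0.1, -0.5]
opening: 0.389
```

>>> play_rows:
  moves:
    - [[0,0,0],[0,0,0.7],0.2]
    - [[0,0,0],[0,0,1.4],0.2]
    - [[0,0,0],[0,0,2],0.2]
    - [[0,0,0],[0,0,2],0.2]

```text
clock: 11.4
eef_pos: [570.4, -120.6, 37.4]
tcp_rot: [-3.141, -0.001, -0.061]
contact_force: [0.8, 0.2, -0.4]
opening: 0.388
```

>>> play_rows:
  moves:
    - [[0,0,0],[0,0,0.6],0.2]
    - [[0,0,0],[0,0,1.2],0.2]
    - [[0,0,0],[0,0,1.2],0.2]

```text
clock: 11.7
eef_pos: [570.6, -120.6, 37.3]
tcp_rot: [-3.141, -0.001, -0.061]
contact_force: [-3.6, 0.9, 12.8]
opening: 0.389
```

The floor contact shows at the expected height (12.8 N, z 37.3). Releasing the jar gently.

>>> play_rows:
  moves:
    - [[0,0,0],[0,0,-0.4],0.39]
    - [[0,0,0],[0,0,-0.4],0.41]
    - [[0,0,0],[0,0,-0.4],0.45]
    - [[0,0,0],[0,0,-0.4],0.52]
    - [[0,0,0],[0,0,-0.4],0.6]
    - [[0,0,0],[0,0,-0.4],0.6]
    - [[0,0,0],[0,0,-0.4],0.6]
  newtons: 20

```text
clock: 12.4
eef_pos: [570.6, -120.6, 37.6]
tcp_rot: [-3.141, -0.001, -0.061]
contact_force: [0.5, -0.5, 0.8]
opening: 0.599
```

Run:
```python
from rig import r
from h import *
s=r.sense()
print(s["eef_pos"],s["opening"],s["contact_force"])
f=r.grab_frame("wrist");g=r.grab_frame("scene")
a=cv2.resize(f["color"][:,:,::-1],(400,300));b=cv2.resize(g["color"][130:250,100:260,::-1],(400,300),interpolation=cv2.INTER_CUBIC)
cv2.imwrite("pics/r8.png",np.hstack([a,b]))
```

```text
[ 570.57124034 -120.58557511   37.61678783] 0.5991810262848436 [ 0.45194405 -0.51722555  0.82821475]
```

View pics/r8.png

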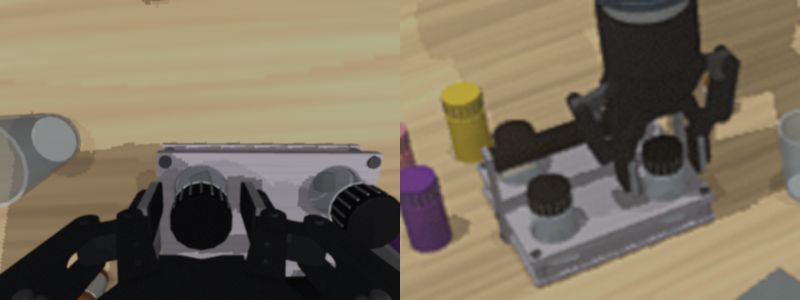

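Released and standing. I'll rise to about z 210.

>>> play_rows:
  moves:
    - [[0,0,0],[0,0,-8],0.6]
    - [[0,0,0],[0,0,-25],0.6]
    - [[0,0,0],[0,0,-60],0.6]
    - [[0,0,0],[0,0,-100],0.7]
    - [[0,0,0],[0,0,-140],0.8]
    - [[0,0,0],[0,0,-170],0.8]
    - [[0,0,0],[0,0,-172],0.8]
    - [[0,0,0],[0,0,-172],0.8]

```text
clock: 13.3
eef_pos: [570.7, -120.8, 210.9]
tcp_rot: [-3.141, -0.003, -0.061]
contact_force: [-0.8, 0.3, -0.8]
opening: 0.799
```

Run:
```python
from rig import r
from h import *
s=r.sense();print(s["eef_pos"],s["qpos"].round(2))
go(s,[527.3,-166,210],1.51)
```

```text
[ 570.74236307 -120.78626067  210.85719087] [-0.21  0.31  1.75  0.    1.08  1.42]
turn [  0.13  -0.16 -90.01] shift [-40.6  47.8   0.7]
```

>>> play_rows:
  moves:
    - [[0,0,-90],[-40.5,48,0],0.8]
    - [[0,0,-90],[-40.5,48,0],0.8]
    - [[0,0,-90],[-40.5,48,0],0.8]
    - [[0,0,-90],[-40.5,48,0],0.8]
    - [[0,0,-90],[-40.5,48,0],0.8]
    - [[0,0,-90],[-40.5,48,0],0.8]
    - [[0,0,-90],[-40.5,48,0],0.8]
    - [[0,0,-90],[-40.5,48,0],0.8]
    - [[0,0,-90],[-40.5,48,0],0.8]
    - [[0,0,-90],[-40.5,48,0],0.8]
    - [[0,0,-90],[-40.5,48,0],0.8]
    - [[0,0,-90],[-40.5,48,0],0.8]
    - [[0,0,-90],[-40.5,48,0],0.8]
    - [[0,0,-90],[-40.5,48,0],0.8]

```text
clock: 14.7
eef_pos: [527.1, -166.1, 210.1]
tcp_rot: [3.139, -0.001, 1.508]
contact_force: [1.0, 0.2, 0.3]
opening: 0.799
```

Run:
```python
from rig import r
from h import *
import pickle
from ov import overlay
s=r.sense();f=r.grab_frame("wrist");pickle.dump((s,f),open("w9.pkl","wb"));cv2.imwrite("pics/w9.png",f["color"][:,:,::-1])
print(s["eef_pos"],s["tcp_rot"])
overlay("w9.pkl",527.3,-166,-0.057,"pics/o9.png",(170,80,360,290),2.8)
```

```text
[ 527.0523539  -166.12651687  210.11391385] [ 3.13940290e+00 -6.76662685e-04  1.50785426e+00]
```

View pics/o9.png

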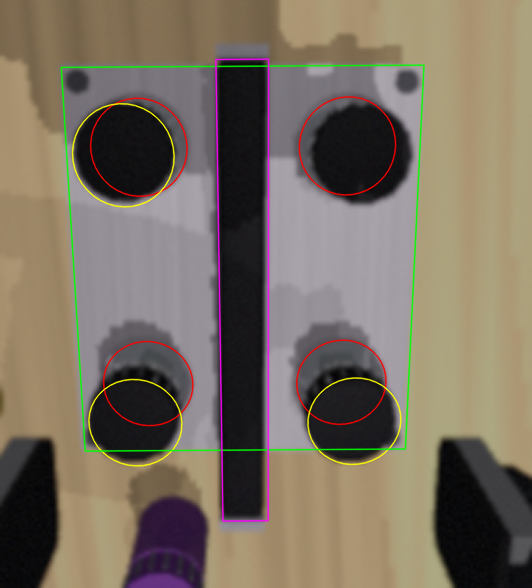

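View pics/w9.png

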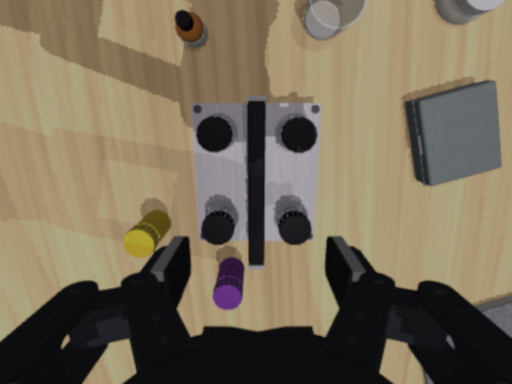

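>>> play_rows:
  moves:
    - [[0,0,0],[0,0,30],0.8]
    - [[0,0,0],[0,0,70],0.8]
    - [[0,0,0],[0,0,105],0.8]
    - [[0,0,0],[0,0,130],0.8]
    - [[0,0,0],[0,0,142],0.8]
    - [[0,0,0],[0,0,145.5],0.8]
    - [[0,0,0],[0,0,145.5],0.8]
    - [[0,0,0],[0,0,145.5],0.8]

```text
clock: 15.55
eef_pos: [528.5, -166.4, 66.0]
tcp_rot: [3.137, -0.0, 1.508]
contact_force: [-0.7, -0.1, -0.4]
opening: 0.8
```

Run:
```python
from rig import r
from h import *
s=r.sense();print(s["eef_pos"],s["tcp_rot"],s["contact_force"]);go(s,[527.3,-166,64],1.512)
f=r.grab_frame("wrist");cv2.imwrite("pics/w10.png",f["color"][:,:,::-1])
```

```text
[ 528.48119419 -166.39779964   66.03645482] [ 3.13711546e+00 -9.85508546e-05  1.50807214e+00] [-0.73618188 -0.10806865 -0.41398393]
turn [ 0.26 -0.01 -0.23] shift [ 0.3 -1.2  2. ]
```

View pics/w10.png

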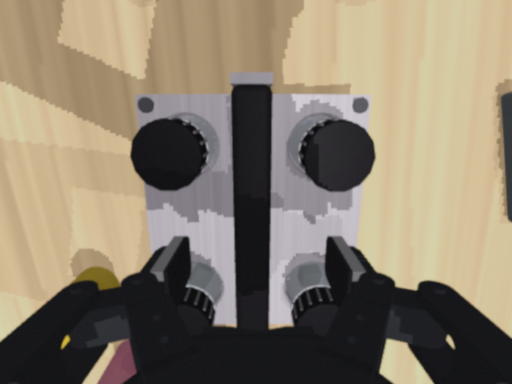

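>>> play_rows:
  moves:
    - [[0.25,0,-0.2],[0.3,-1.7,1.8],0.7]
    - [[0.25,0,-0.2],[0.3,-1.7,1.8],0.5]
    - [[0.25,0,-0.2],[0.3,-1.7,1.8],0.4]
    - [[0.25,0,-0.2],[0.3,-1.7,1.8],0.3]
    - [[0.25,0,-0.2],[0.3,-1.7,1.8],0.26]
  newtons: 30

```text
clock: 16.1
eef_pos: [526.9, -166.0, 64.4]
tcp_rot: [3.141, -0.0, 1.512]
contact_force: [0.9, -0.5, 0.4]
opening: 0.261
```

Run:
```python
from rig import r
from h import *
s=r.sense();print(s["eef_pos"],s["tcp_rot"],s["contact_force"],s["opening"])
f=r.grab_frame("wrist");cv2.imwrite("pics/w11.png",f["color"][:,:,::-1])
```

```text
[ 526.85579138 -165.96505955   64.35806726] [ 3.14120390e+00 -6.40962342e-05  1.51159304e+00] [ 0.86458443 -0.46244192  0.37113059] 0.2610308060190368
```

View pics/w11.png

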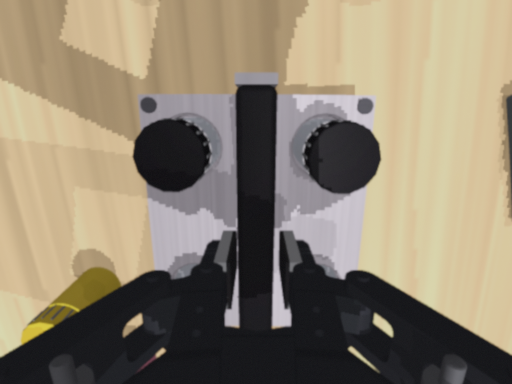

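The bar is centred between the fingers and parallel to the pads. Closing and gripping.

>>> play_rows:
  moves:
    - [[0,0,0],[0,0,0],0.22]
    - [[0,0,0],[0,0,0],0.18]
    - [[0,0,0],[0,0,0],0.1]
    - [[0,0,0],[0,0,0],0.05]
    - [[0,0,0],[0,0,0],0.05]
    - [[0,0,0],[0,0,0],0.05]
    - [[0,0,0],[0,0,0],0.05]
    - [[0,0,0],[0,0,0],0.05]
  newtons: 60

```text
clock: 16.95
eef_pos: [526.5, -166.0, 64.4]
tcp_rot: [-3.141, -0.0, 1.512]
contact_force: [-3.7, -0.5, 5.8]
opening: 0.178
```

>>> play_rows:
  moves:
    - [[0,0,0],[0,0,0],0.05]
    - [[0,0,0],[0,0,-2],0.05]
    - [[0,0,0],[0,0,-4],0.05]
    - [[0,0,0],[0,0,-7],0.05]
    - [[0,0,0],[0,0,-10],0.05]
    - [[0,0,0],[0,0,-12],0.05]
    - [[0,0,0],[0,0,-12],0.05]
    - [[0,0,0],[0,0,-12],0.05]
  newtons: 80

```text
clock: 17.75
eef_pos: [526.5, -166.0, 76.5]
tcp_rot: [-3.141, -0.0, 1.511]
contact_force: [-0.1, 0.6, -6.6]
opening: 0.17
```

Run:
```python
from rig import r
from h import *
s=r.sense();print(s["eef_pos"],s["tcp_rot"],s["contact_force"],s["wrist_torque"],s["opening"])
f=r.grab_frame("wrist");g=r.grab_frame("scene")
a=cv2.resize(f["color"][:,:,::-1],(400,300));b=cv2.resize(g["color"][130:250,90:250,::-1],(400,300),interpolation=cv2.INTER_CUBIC)
cv2.imwrite("pics/r12.png",np.hstack([a,b]))
```

```text
[ 526.50523012 -165.96421323   76.45304778] [-3.14140251e+00 -1.21584896e-04  1.51147727e+00] [-0.09994949  0.57680937 -6.58826291] [-0.00653147  0.0021342  -0.03563512] 0.17026498819718014
```

View pics/r12.png

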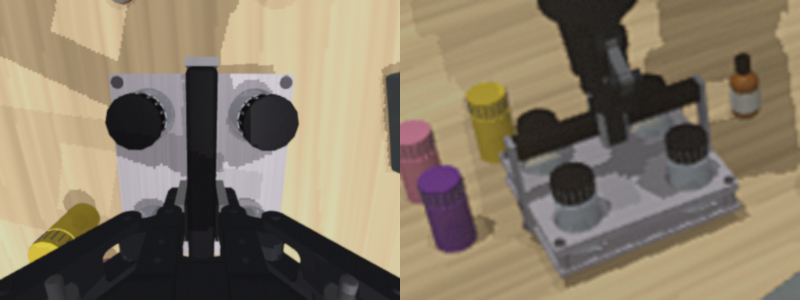

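The full load of 6.6 N is hanging, with near-zero wrist moment and level. I'll lift it the rest of the way.

>>> play_rows:
  moves:
    - [[0,0,0],[0,0,-3],0.05]
    - [[0,0,0],[0,0,-9],0.05]
    - [[0,0,0],[0,0,-18],0.05]
    - [[0,0,0],[0,0,-28],0.05]
    - [[0,0,0],[0,0,-39],0.05]
    - [[0,0,0],[0,0,-50],0.05]
    - [[0,0,0],[0,0,-61],0.05]
    - [[0,0,0],[0,0,-71],0.05]
    - [[0,0,0],[0,0,-80],0.05]
    - [[0,0,0],[0,0,-87],0.05]
    - [[0,0,0],[0,0,-91],0.05]
    - [[0,0,0],[0,0,-93],0.05]
    - [[0,0,0],[0,0,-93],0.05]
    - [[0,0,0],[0,0,-93],0.05]
    - [[0,0,0],[0,0,-93],0.05]
    - [[0,0,0],[0,0,-93],0.05]
    - [[0,0,0],[0,0,-93],0.05]

```text
clock: 19.55
eef_pos: [526.3, -165.9, 169.1]
tcp_rot: [-3.141, -0.0, 1.511]
contact_force: [0.1, -0.9, -6.8]
opening: 0.17
```

Run:
```python
from rig import r
from h import *
s=r.sense();print(s["eef_pos"],s["tcp_rot"],s["contact_force"],s["wrist_torque"],s["opening"],s["qvel"].round(3))
f=r.grab_frame("wrist");g=r.grab_frame("scene")
a=cv2.resize(f["color"][:,:,::-1],(400,300));b=cv2.resize(g["color"][80:260,90:330,::-1],(400,300),interpolation=cv2.INTER_CUBIC)
cv2.imwrite("pics/r13.png",np.hstack([a,b]))
```

```text
[ 526.34057948 -165.91162819  169.12463948] [-3.14077938e+00 -2.76455030e-04  1.51146837e+00] [ 0.0522161  -0.88980575 -6.80414778] [-0.00198274 -0.02783494 -0.05199239] 0.17044278152632944 [-0.    -0.001 -0.001  0.002  0.     0.002]
```

View pics/r13.png

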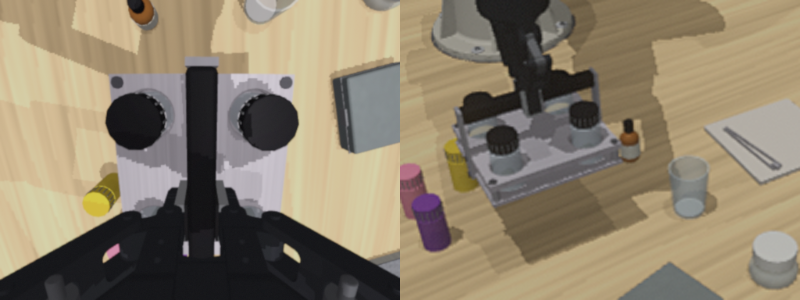

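```bash
python3 -c "
from rig import r
print(r.sign_off())"
```

```text
the job is handed in; nothing more can be done
None
```

The fourth jar is in the carrier, and the full carrier is hanging still and level about 105 mm above the table, gripped by its handle. I handed the job in at about 19.6 s.

- **Jar:** I took the black-lidded jar from the tile and lowered it upright into the empty hole (well3, given the carrier's half-turn symmetry). I let go only after it met the floor, with 12.8 N of contact at the expected height.
- **Carrier:** I gripped the handle at its middle with 80 N and lifted straight up.
- **Last checks:** The load read 6.8 N, which fits a full carrier. Wrist moment was below 0.06 N m and the joints were still. The carrier sits the same in the wrist view as just after the first 12 mm of lift.
- **Bystanders and jars:** The things on the table look untouched. The last pictures do not show every jar in full, but all four stood seated in the view just before I gripped the handle.
- **Disagreement:** The fixed cameras and the wrist camera differed by about 2 mm in x. I followed the wrist camera, and the jar went into the hole without side force. No check failed.

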